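# Fetch the white faceplate from the back of a crowded hook

## Task

The white faceplate hangs at the back of a crowded hook, behind two black ones. Hang both black faceplates on the spare hook first, then take the white one down, stand it upright in the slot of the aluminium assembly nest and press it fully home against the stiff orange ejector. Drop no faceplate and leave the bottle, the screwdriver and the yellow bin where they are.

Things in the scene. Friction and masses are not known exactly. Their poses are not given: they have to be found in the camera images.
- full_stand: Stand with the crowded hook. Origin on the bench under the centre of its blue post (20 mm thick), z up. Flat steel hook arm along -x (towards the robot) to x = -148 mm, 12 mm wide, 6 thick, top at z = 225 mm; its tip is an upturned lip 8 mm proud (x -144 to -148). A hung panel stands square to the arm, centre at z = 182 mm.
- spare_stand: Stand with the spare, empty hook. Origin on the bench under the centre of its blue post (20 mm thick), z up. Flat steel hook arm along -x (towards the robot) to x = -148 mm, 12 mm wide, 6 thick, top at z = 225 mm; its tip is an upturned lip 8 mm proud (x -144 to -148). A hung panel stands square to the arm, centre at z = 182 mm.
- full_stand_canopy (a point): Centre of the solid clear canopy with a blue rim over the root of the crowded hook: 85 mm (x) by 120 mm (y) by 14 mm thick, from z = 267 to 281 mm; its edge lies 45 mm in front of the post's centre. Things hung under that edge are reached only with the hand leaning back towards the hook's tip, about 25 to 45 degrees.
- spare_stand_canopy (a point): Centre of the solid clear canopy with a blue rim over the root of the spare hook: 85 mm (x) by 120 mm (y) by 14 mm thick, from z = 267 to 281 mm; its edge lies 45 mm in front of the post's centre. Things hung under that edge are reached only with the hand leaning back towards the hook's tip, about 25 to 45 degrees.
- white_panel_centre (a point): White rigid faceplate: 6 mm thick (x), 56 mm wide (y), 110 mm tall (z, up), about 80 g. This point is its centre, half-way up. It hangs by a slot 30 mm wide, from 17 mm (slot floor) to 43 mm (slot ceiling) above this point; top edge 55 mm above it. Grip it across its width, at slot height. It starts rearmost.
- black_panel_a_centre (a point): Black rigid faceplate: 6 mm thick (x), 56 mm wide (y), 110 mm tall (z, up), about 80 g. This point is its centre, half-way up. It hangs by a slot 30 mm wide, from 17 mm (slot floor) to 43 mm (slot ceiling) above this point; top edge 55 mm above it. Grip it across its width, at slot height. It starts in the middle.
- black_panel_b_centre (a point): Black rigid faceplate: 6 mm thick (x), 56 mm wide (y), 110 mm tall (z, up), about 80 g. This point is its centre, half-way up. It hangs by a slot 30 mm wide, from 17 mm (slot floor) to 43 mm (slot ceiling) above this point; top edge 55 mm above it. Grip it across its width, at slot height. It starts nearest the hook's tip.
- nest: Fixed aluminium assembly nest, base 100 x 120 x 12 mm, origin at the centre of its underside, z up. Upright slot over the origin, 10 mm wide (x), 64 mm long (y), floor at z = 12 mm, rim at 50 mm, blue flared lips to 59 mm. The panel goes in lower edge first, its width along y, either face forward. Home: lower edge on the slot floor, panel centre at z = 67 mm.
- nest_slot (a point): Centre of the slot's floor. An orange ejector bar (7 x 34 mm) in the slot stands 8 to 12 mm above this point; it sinks under about 6 N and stays where it is left, without springing back. Press the panel down until the stop is firm.
- bottle: Bystander: small clear bottle, diameter 52 mm, 115 mm tall, origin at the centre of its base.
- screwdriver: Bystander: screwdriver lying on the bench along its x, about 200 mm long.
- yellow_bin: Bystander: yellow open bin 100 x 140 x 50 mm, origin at the centre of its underside.

How it is judged:
On the way, in this order (a step that is already met when the one before it is completed fails the run):
1. both black panels hang on the spare hook (x of black_panel_a_centre in the frame of spare_stand between -0.142 and -0.014 m and y of black_panel_a_centre in the frame of spare_stand between -0.02 and 0.02 m and z of black_panel_a_centre in the frame of spare_stand between 0.17 and 0.188 m and angle between each of black_panel_a_centre, black_panel_b_centre's own z axis and vertical below 0.2 rad and x of black_panel_b_centre in the frame of spare_stand between -0.142 and -0.014 m and y of black_panel_b_centre in the frame of spare_stand between -0.02 and 0.02 m and z of black_panel_b_centre in the frame of spare_stand between 0.17 and 0.188 m), for 0.2 s.
2. the white panel is off its hook, clear of the crowded stand (horizontal distance between white_panel_centre and full_stand above 0.16 m), for 0.1 s.
At the end, for the whole second after the job is handed in: Both black panels hang still on the spare arm (centre 14 to 142 mm from the post, within 20 mm sideways, 170 to 188 mm high, tilt < 0.2 rad); the white panel rests in the slot within 6 mm across, 8 mm along, centre 62 to 70 mm high (home 67), tilt < 0.15 rad (all of step 1 and x of white_panel_centre in the frame of nest between -0.006 and 0.006 m and y of white_panel_centre in the frame of nest between -0.008 and 0.008 m and z of white_panel_centre in the frame of nest between 0.062 and 0.07 m and angle between white_panel_centre's own z axis and vertical below 0.15 rad and linear speed of each of white_panel, black_panel_a, black_panel_b below 0.03 m/s); the robot touches nothing.
It fails at once if a black panel is dropped (centre below 100 mm) (height (world z) of any of black_panel_a_centre, black_panel_b_centre below 0.1 m).
It fails at once if the white panel topples (tilt over 1 rad) (angle between white_panel_centre's own z axis and vertical above 1 rad).
It fails at once if a bystander is moved more than 30 mm (distance of any of bottle, screwdriver, yellow_bin from where it was at the start of the episode above 0.03 m).
It also fails if it takes over 72 s, if anything falls off the work surface, if the arm or the gripper's body presses on something with over 40 N, if the wrist force passes 120 N, or if a joint passes its speed limit or range.

## Robot

A 6-joint arm with a two-finger parallel gripper is mounted at the origin on the work surface. World frame = base frame: x ahead of the robot, y to its left, z up, the work surface at z = 0. Lengths are in m, angles in rad, forces in N, time in s.
With the tool pointing down it reaches from about 0.425 to 0.95 m from the base axis. Payload 3.5 kg.
Tool frame: the origin (TCP) lies on the centre line of the jaws, within the pads' length; the fingertips stand 14 mm ahead of it and the grasp point (between the pads) lies 5 mm behind it (ctrl.finger_overhang is the distance from the TCP to the fingertips, in m); z points along the fingers, y is the line along which they close (so a half turn about z gives the same grasp; the last joint's range is limited). The gripper opens to 85 mm and grips with 20 to 120 N. Pads are 22 mm wide; open, the fingers measure 114 mm over their backs; the gripper's body (76 mm by 85 mm) begins 54 mm behind the grasp point. The pads swing forward as they close: fully open they stand 13 mm farther back than shut.
Start: joints at [-1.298, 0.286, 1.577, -0, 1.279, -0.15], TCP at [0.277, -0.616, 0.245] pointing down, gripper open.
Joint ranges: [-2.77, 2.77], [-0.9, 2.22], [0.21, 2.48], [-1.53, 4.67], [0.24, 2.81], [-2.84, 2.84]. Speed limits (rad/s): [2.79, 2.79, 3.14, 3.14, 3.14, 3.14].

## Interface

Orientations are given as a unit quaternion [x, y, z, w].
In Python, from plant import ctrl gives the robot as it stands.
- The arm moves only by the tool send_rows, never from a script. Its argument "moves" is text: rows parted by semicolons, each of 7 numbers parted by spaces: the turn, a rotation vector about the tool's x, y, z in units of 360 degrees (1.0 is 360 degrees), then the shift along the tool's x, y, z in units of 20 cm (1.0 is 20 cm), then the gripper's target within -1 to 1 (fully open at 1, half-way at 0, shut at -1). A call has 1 to 12 rows; each row is the pose to reach, as a shift and turn from the pose commanded when the call began, along the tool's axes at that moment, turning the shorter way round; what a row does not reach only later rows make up. A row lasts 1/8 s, in which the tool goes at most 62.5 mm and 10.7 degrees, less where a joint would pass 70% of its speed; a pose out of reach is approached as far as the arm can. A call with a number of a shift or a turn outside -1 to 1 is refused whole. A call with a gripper value outside its range is refused whole. The fingers move at their own pace and stop on an object; "newtons" is the grip in N (left out, the last holds). Time passes only in rows, so rows that repeat a pose let the fingers close. It gives the time, the measured TCP pose, the force, the opening and the grip force at its end, in the units of the state.
- ctrl.get_state(): the state, without advancing time (a new reading comes with each control period).
- ctrl.read_camera(name): name is "scene" or "top" or "wrist"; returns a dict with "image" (480x640x3 uint8, red, green, blue), "fovy" (degrees; the focal length in pixels is half the picture's height over the tangent of half this angle, whatever the lens; pixels are square), "cx", "cy" (the principal point, pixels), "distortion" ([k1, k2, p1, p2, k3] as OpenCV has them; the pictures are not rectified), "extrinsics" (4x4, takes a point from camera to world coordinates). Camera axes: x right, y up, looking along -z (the intrinsics and any distortion apply to the point x, -y, -z); pixel columns grow to the right and rows downward; lengths in m; the calibration is good to about 2 mm. A picture is of the moment at which its call begins. There is no depth.
- ctrl.sign_off(): hands the job in; it is judged then, once.
The state is a dict: "time": time; "qpos": joint angles; "dq": joint speeds; "joint_efforts": joint torques, N m; "eef_pos": TCP position; "tcp_rot": TCP orientation; "contact_force": force on the tool from outside, world axes, zero at the start; "wrist_torque": the same for the moment, N m; "opening": opening from 0.0 (shut) to 1.0 (fully open); "finger_force": force on a finger pad.
Only numpy, scipy, OpenCV 4.12 (cv2) and the standard library are available. Lean on these libraries where they do the work, as an engineer would, in place of code of your own. Each camera call takes 0.05 s, during which the arm holds its last target. There are 200 camera calls.

## Working session

There is one attempt and no reset: what is moved stays moved. The work goes in short steps, Python scripts to look and compute and a tool call to move; the robot and the scene stay as the last step left them, time stands still between calls to the robot, and variables do not carry over. Pictures are saved under pics/ and viewed, at most 10 in all, crops included, and the job is handed in when it is done.

Besides the shell and the picture viewer there is one more tool, called after "Call:" by a JSON object that holds its "op" and its "data". send_rows: Moves the arm, as the interface text tells. Its arguments: {"type":"object","properties":{"moves":{"type":"string"},"newtons":{"type":"number"}},"required":["moves"]}

```bash
mkdir -p pics; ls; cat > h.py <<'E'
import numpy as np, cv2
from scipy.spatial.transform import Rotation as R
from plant import ctrl
def snap(name,fn):
    c=ctrl.read_camera(name); cv2.imwrite('pics/'+fn,c['image'][:,:,::-1]); 
    np.savez('pics/'+fn+'.npz',**{k:np.array(v) for k,v in c.items()}); return c
def load(fn): return dict(np.load('pics/'+fn+'.npz'))
def K(c):
    f=240/np.tan(np.radians(float(c['fovy']))/2); return np.array([[f,0,float(c['cx'])],[0,f,float(c['cy'])],[0,0,1]])
def ray(c,px):
    u=cv2.undistortPoints(np.array(px,float).reshape(-1,1,2),K(c),np.array(c['distortion'],float)).reshape(-1,2)
    d=np.c_[u[:,0],-u[:,1],-np.ones(len(u))]; E=c['extrinsics']
    return E[:3,3],d@E[:3,:3].T
def atz(c,px,z):
    o,d=ray(c,px); return o+d*((z-o[2])/d[:,2])[:,None]
def proj(c,P):
    E=np.linalg.inv(c['extrinsics']); p=np.atleast_2d(P)@E[:3,:3].T+E[:3,3]
    p=p*[1,-1,-1]; return cv2.projectPoints(p,np.zeros(3),np.zeros(3),K(c),np.array(c['distortion'],float))[0].reshape(-1,2)
E
python3 - <<'E'
from h import *
for n in ['scene','top','wrist']:
    c=snap(n,n+'0.png'); print(n,c['fovy'],c['extrinsics'].round(3).tolist(),c['distortion'])
s=ctrl.get_state(); print(s)
E
```

```text
pics
scene 53.869164741646415 [[-0.866, -0.289, 0.409, 0.891], [0.501, -0.495, 0.71, 0.648], [-0.003, 0.819, 0.574, 0.712], [0.0, 0.0, 0.0, 1.0]] [0.03680563 0.         0.         0.         0.        ]
top 57.95511563239446 [[-0.005, 0.983, -0.183, 0.35], [-0.999, 0.001, 0.034, 0.023], [0.033, 0.183, 0.983, 1.072], [0.0, 0.0, 0.0, 1.0]] [-0.01375951  0.          0.          0.          0.        ]
wrist 69.57806495405289 [[0.411, 0.88, 0.239, 0.336], [-0.912, 0.397, 0.105, -0.588], [-0.002, -0.261, 0.965, 0.372], [0.0, 0.0, 0.0, 1.0]] [-0.01015609  0.          0.          0.          0.        ]
{'time': 0.15, 'qpos': array([-1.29798088e+00,  2.86978646e-01,  1.57784389e+00, -4.18973024e-05,
        1.27860743e+00, -1.49989156e-01]), 'dq': array([ 0.00157043, -0.00399982, -0.00437241, -0.00087822,  0.00165326,
       -0.0007124 ]), 'joint_efforts': array([ 2.30492406e-03, -4.06604147e+01, -2.93141538e+01, -3.14630029e-05,
        3.93986251e-03, -3.09365282e-05]), 'eef_pos': array([ 0.27685735, -0.61507265,  0.24425221]), 'tcp_rot': array([ 9.77735946e-01,  2.09837020e-01, -7.63994865e-05, -9.15693132e-04]), 'contact_force': array([ 0.12742308,  0.34776253, -0.35589243]), 'wrist_torque': array([-0.05262437,  0.02822867, -0.00190572]), 'finger_force': 0.0, 'opening': 0.9998247470003526}
```

View pics/scene0.png

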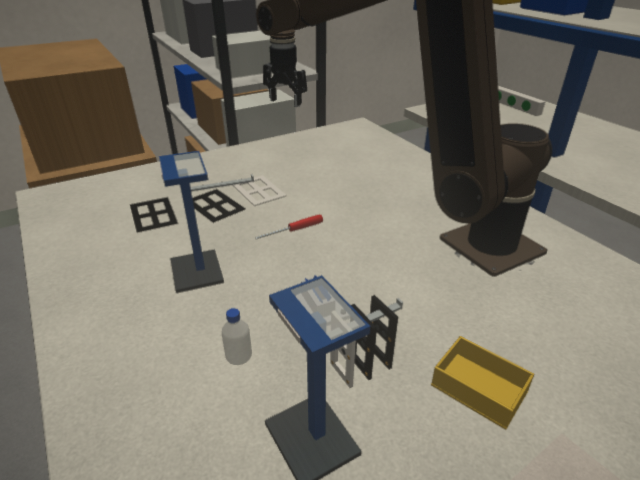

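View pics/top0.png

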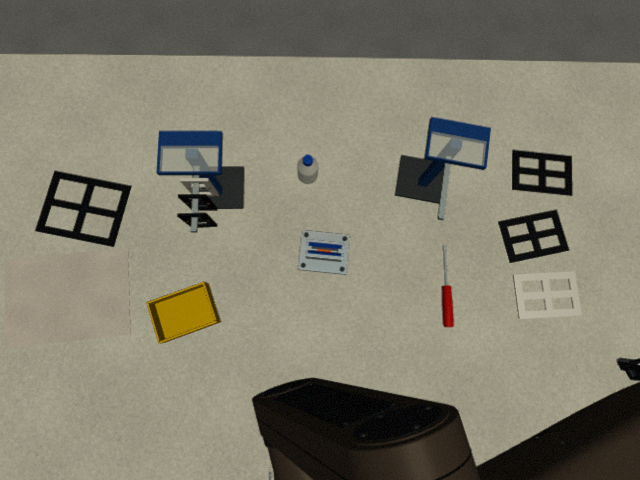

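The scene view shows the crowded hook (tip about 400,302) with the canopy in front, and the spare stand at about (185,170). In the top view, the crowded arm's tip is near (194,231), the spare arm's tip near (441,218), the nest at (324,252), the bottle at (308,168) and the bin at (183,312).

```bash
python3 - <<'E'
from h import *
t=cv2.imread('pics/top0.png'); s=cv2.imread('pics/scene0.png')
def crop(im,x,y,w,h,k): return cv2.resize(im[y:y+h,x:x+w],None,fx=k,fy=k,interpolation=cv2.INTER_CUBIC)
o=np.zeros((600,800,3),np.uint8)
o[:300,:400]=crop(t,150,122,100,75,4)[:300,:400]
o[:300,:400]=cv2.resize(t[125:245,110:270],(400,300),interpolation=cv2.INTER_CUBIC)  # 2.5x
o[:300,400:]=cv2.resize(t[110:230,370:530],(400,300),interpolation=cv2.INTER_CUBIC)
o[300:,:400]=cv2.resize(t[222:282,284:364],(400,300),interpolation=cv2.INTER_CUBIC) #5x
o[300:,400:]=cv2.resize(s[280:400,260:420],(400,300),interpolation=cv2.INTER_CUBIC) #2.5
cv2.imwrite('pics/comp0.png',o)
c=load('top0.png')
for n,px,z in [('fulltip',[194,231],.233),('canF',[[157,175],[222,172],[158,132],[222,131]],.281),('canS',[[426,157],[486,168],[432,118],[491,127]],.281),('sparetip',[441,218],.233),('nest',[[299,271],[347,274],[302,233],[350,234]],.012),('bottle cap',[308,160],.115),('bin',[183,312],.05)]:
    print(n,atz(c,px,z).round(3).tolist())
E
```

```text
fulltip [[0.515, 0.241, 0.233]]
canF [[0.613, 0.303, 0.281], [0.619, 0.182, 0.281], [0.699, 0.307, 0.281], [0.702, 0.185, 0.281]]
canS [[0.653, -0.21, 0.281], [0.631, -0.327, 0.281], [0.734, -0.227, 0.281], [0.717, -0.344, 0.281]]
sparetip [[0.542, -0.248, 0.233]]
nest [[0.459, 0.039, 0.012], [0.451, -0.079, 0.012], [0.554, 0.032, 0.012], [0.551, -0.088, 0.012]]
bottle cap [[0.706, 0.018, 0.115]]
bin [[0.361, 0.305, 0.05]]
```

View pics/comp0.png

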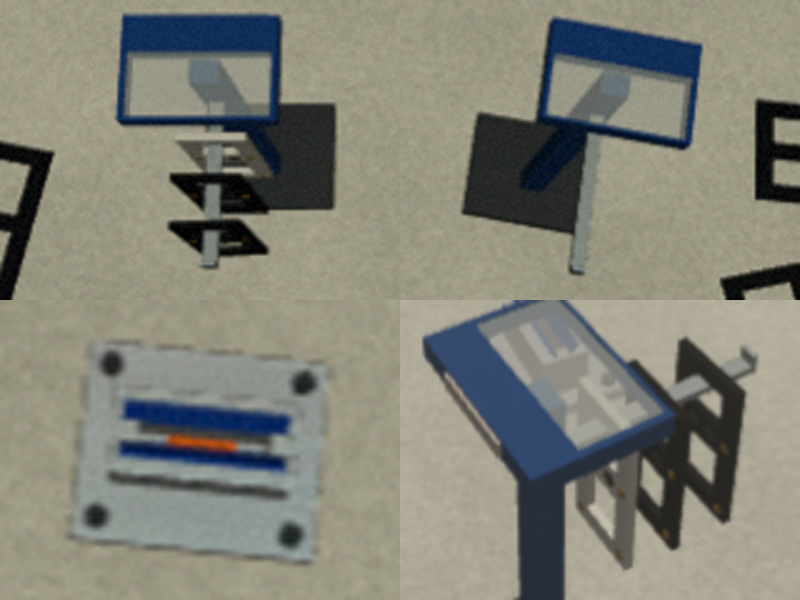

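The composite shows the crowded hook's panels spaced roughly 35 mm apart, with the white one right at the canopy edge. The ejector is at about pixel (324,250). Next I fit the poses from these keypoints.

```bash
cat >> h.py <<'E'
from scipy.optimize import least_squares
def fit(c,obj,px,x0):
    obj=np.array(obj,float);px=np.array(px,float)
    def w(p):
        a=p[2];return obj@np.array([[np.cos(a),np.sin(a),0],[-np.sin(a),np.cos(a),0],[0,0,1]])+[p[0],p[1],0]
    r=least_squares(lambda p:(proj(c,w(p))-px).ravel(),x0); return r.x,r.fun.reshape(-1,2)
E
python3 - <<'E'
from h import *
c=load('top0.png')
A=lambda q:[[110+x/2.5,125+y/2.5] for x,y in q]
B=lambda q:[[370+(x-400)/2.5,110+y/2.5] for x,y in q]
C=lambda q:[[284+x/5,222+(y-300)/5] for x,y in q]
S=[[-.045,.06,.267],[-.045,-.06,.267],[.04,.06,.281],[.04,-.06,.281],[-.148,0,.219]]
F={'full':fit(c,S,A([(119,123),(278,123),(123,15),(281,15),(209,267)]),[.66,.24,0]),
'spare':fit(c,S,B([(539,123),(688,147),(553,19),(701,43),(577,272)]),[.69,-.27,-.1]),
'nest':fit(c,[[.05,.06,.012],[.05,-.06,.012],[-.05,-.06,.012],[-.05,.06,.012],[0,0,.022]],C([(90,342),(327,366),(312,562),(72,537),(202,443)]),[.5,-.02,0])}
for k,(p,r) in F.items(): print(k,p.round(4),np.degrees(p[2]).round(2),r.round(1).tolist())
p=F['full'][0]
for n,q in [('white',[(176,141),(247,136)]),('a',[(170,176),(238,178)]),('b',[(169,223),(238,224)])]:
    P=atz(c,A(q),.237); a=p[2]; L=(P[:,:2]-p[:2])@np.array([[np.cos(a),-np.sin(a)],[np.sin(a),np.cos(a)]])
    print(n,P.round(3).tolist(),L.round(3).tolist())
# check with scene
s=load('scene0.png')
for k in ('full','spare'):
    p=F[k][0];a=p[2];o=np.array([[-.148,0,.233],[-.045,.06,.281],[-.045,-.06,.281],[.04,.06,.281],[.04,-.06,.281]])
    print(k,proj(s,o@np.array([[np.cos(a),np.sin(a),0],[-np.sin(a),np.cos(a),0],[0,0,1]])+[p[0],p[1],0]).round(1).tolist())
E
```

```text
full [ 0.6633  0.2455 -0.0022] -0.13 [[0.9, 0.3], [0.1, 0.8], [-0.1, -1.0], [-0.7, -0.4], [-0.1, 0.3]]
spare [ 0.6877 -0.2783 -0.1649] -9.45 [[-0.9, 0.1], [-0.7, 0.5], [0.3, -1.0], [0.6, -0.6], [0.8, 1.0]]
nest [ 0.5059 -0.0229 -0.0977] -5.6 [[-0.0, -0.5], [0.5, -0.6], [0.2, 0.0], [-0.5, 0.3], [-0.1, 0.8]]
white [[0.614, 0.272, 0.237], [0.619, 0.216, 0.237]] [[-0.049, 0.026], [-0.044, -0.03]]
a [[0.586, 0.275, 0.237], [0.584, 0.222, 0.237]] [[-0.078, 0.029], [-0.079, -0.024]]
b [[0.547, 0.274, 0.237], [0.547, 0.22, 0.237]] [[-0.116, 0.028], [-0.116, -0.026]]
full [[401.5, 299.1], [370.1, 325.4], [322.5, 274.1], [311.8, 350.9], [269.3, 293.5]]
spare [[252.3, 173.5], [207.7, 172.8], [198.2, 149.8], [164.0, 179.7], [158.1, 155.4]]
```

```bash
cat >> h.py <<'E'
def rot(yaw,lean):
    l=np.radians(lean); c,s=np.cos(l),np.sin(l)
    return R.from_euler('z',yaw,degrees=True)*R.from_matrix([[c,0,s],[0,-1,0],[s,0,-c]])
FULL=(.6633,.2455,-.13); SPARE=(.6877,-.2783,-9.45); NEST=(.5059,-.0229,-5.6)
def inst(st,x,y,z):   # point in stand frame -> world
    return R.from_euler('z',st[2],degrees=True).apply([x,y,z])+[st[0],st[1],0]
def plan(calls,start=None):
    """calls: lists of (pos, yaw, lean, grip, nrows); prints the rows of each call"""
    if start is None:
        s=ctrl.get_state(); p=np.array(s['eef_pos']); r=R.from_quat(s['tcp_rot'])
    else: p,r=start
    for c in calls:
        out=[];p0,r0=p,r;n=0
        for pos,yaw,lean,g,k in c:
            q=rot(yaw,lean); sh=r0.inv().apply(np.array(pos)-p0)/.2; tv=(r0.inv()*q).as_rotvec()/(2*np.pi)
            sh=np.round(sh/.005)*.005+0.; tv=np.round(tv,3)+0.
            if abs(sh).max()>1: print('TOO FAR',sh)
            out.append('%dx '%k+' '.join('%g'%v for v in [*tv,*sh,g])); n+=k
            p=p0+r0.apply(sh*.2); r=r0*R.from_rotvec(tv*2*np.pi)
        print(n,'rows:\n  '+'\n  '.join(out))
def tcp(st,x,y,z,lean,back=0.,d=.008):
    "TCP putting the grasp point at x,y,z of the stand frame, minus back along tool z"
    return inst(st,x,y,z)+rot(st[2],lean).apply([0,0,d-back])
E
python3 - <<'E'
from h import *
g=1
P=tcp(FULL,-.116,.001,.212,25,.09); print(P, tcp(FULL,-.116,.001,.212,25))
plan([[((.38,-.46,.36),0,0,g,5)],[((.44,-.27,.42),0,0,g,5)],[((.44,-.08,.42),0,0,g,5)],[((.44,.11,.40),0,12,g,5)],[(P,FULL[2],25,g,6)]])
E
```

```text
[0.51264796 0.24684182 0.28631724] [0.5506835  0.24675552 0.20474954]
5 rows:
  5x 0 0 0.067 0.79 -0.495 -0.58 1
5 rows:
  5x 0 0 0 0.3 -0.95 -0.295 1
5 rows:
  5x 0 0 0 0 -0.95 0 1
5 rows:
  5x 0 0.033 0 0.005 -0.95 0.1 1
6 rows:
  6x 0 0.037 0.001 0.24 -0.685 0.635 1
```

Call:
{"op": "send_rows", "data": {"moves": "0 0 0.067 0.79 -0.495 -0.58 1;0 0 0.067 0.79 -0.495 -0.58 1;0 0 0.067 0.79 -0.495 -0.58 1;0 0 0.067 0.79 -0.495 -0.58 1;0 0 0.067 0.79 -0.495 -0.58 1"}}

```text
time: 0.78
eef_pos: [0.3818, -0.4594, 0.3637]
tcp_rot: [1.0, 0.002, 0.001, 0.002]
contact_force: [-0.9, 0.1, 0.6]
opening: 1.001
finger_force: 0.0
```

Call:
{"op": "send_rows", "data": {"moves": "0 0 0 0.3 -0.95 -0.295 1;0 0 0 0.3 -0.95 -0.295 1;0 0 0 0.3 -0.95 -0.295 1;0 0 0 0.3 -0.95 -0.295 1"}}

```text
time: 1.27
eef_pos: [0.4405, -0.2688, 0.4208]
tcp_rot: [1.0, 0.002, 0.0, 0.0]
contact_force: [0.2, -1.5, -0.4]
opening: 1.002
finger_force: 0.0
```

Call:
{"op": "send_rows", "data": {"moves": "0 0 0 0 -0.95 0 1;0 0 0 0 -0.95 0 1;0 0 0 0 -0.95 0 1;0 0 0 0 -0.95 0 1"}}

```text
time: 1.78
eef_pos: [0.4396, -0.0784, 0.4194]
tcp_rot: [1.0, 0.003, -0.0, -0.0]
contact_force: [-0.4, 0.9, 0.3]
opening: 0.999
finger_force: 0.0
```

Call:
{"op": "send_rows", "data": {"moves": "0 0.033 0 0.005 -0.95 0.1 1;0 0.033 0 0.005 -0.95 0.1 1;0 0.033 0 0.005 -0.95 0.1 1;0 0.033 0 0.005 -0.95 0.1 1;0 0.033 0 0.005 -0.95 0.1 1"}}

```text
time: 2.4
eef_pos: [0.441, 0.1085, 0.3994]
tcp_rot: [0.995, 0.001, 0.103, 0.001]
contact_force: [0.8, -0.3, 0.0]
opening: 1.001
finger_force: 0.0
```

```bash
python3 - <<'E'
from h import *
s=ctrl.get_state(); print(s['time'],s['qpos'].round(2),s['eef_pos'],(rot(0,12).inv()*R.from_quat(s['tcp_rot'])).as_rotvec(degrees=True).round(1))
P=tcp(FULL,-.116,.001,.212,25,.09)
plan([[(P,FULL[2],25,1,6)]])
E
```

```text
2.4 [ 0.02 -0.41  1.98 -0.01  1.37  1.59] [0.44100293 0.10845077 0.39938899] [-0.1 -0.2 -0.1]
6 rows:
  6x 0 0.037 0.001 0.235 -0.69 0.625 1
```

Call:
{"op": "send_rows", "data": {"moves": "0 0.037 0.001 0.235 -0.69 0.625 1;0 0.037 0.001 0.235 -0.69 0.625 1;0 0.037 0.001 0.235 -0.69 0.625 1;0 0.037 0.001 0.235 -0.69 0.625 1;0 0.037 0.001 0.235 -0.69 0.625 1;0 0.037 0.001 0.235 -0.69 0.625 1"}}

```text
time: 3.15
eef_pos: [0.5131, 0.2461, 0.2901]
tcp_rot: [0.976, -0.004, 0.22, -0.001]
contact_force: [-0.6, 0.1, 0.0]
opening: 0.997
finger_force: 0.0
```

```bash
python3 - <<'E'
from h import *
snap('wrist','w1.png'); snap('top','t1.png')
c=load('w1.png')
# expected black-b corners & tip
for n,P in [('tip',inst(FULL,-.148,0,.233)),('b tl',inst(FULL,-.119,.029,.237)),('b tr',inst(FULL,-.119,-.027,.237)),('a tl',inst(FULL,-.0815,.029,.237)),('a tr',inst(FULL,-.0815,-.027,.237)),('can',inst(FULL,-.045,.06,.281)),('can',inst(FULL,-.045,-.06,.281))]: print(n,proj(c,P).round(0))
s=ctrl.get_state();print(s['eef_pos'],s['qpos'].round(2))
E
```

```text
tip [[323. 306.]]
b tl [[272. 255.]]
b tr [[370. 255.]]
a tl [[274. 193.]]
a tr [[368. 192.]]
can [[199.  93.]]
can [[445.  92.]]
[0.51268675 0.24657076 0.29013618] [ 0.33 -0.17  2.02 -0.18  0.88  1.99]
```

View pics/w1.png

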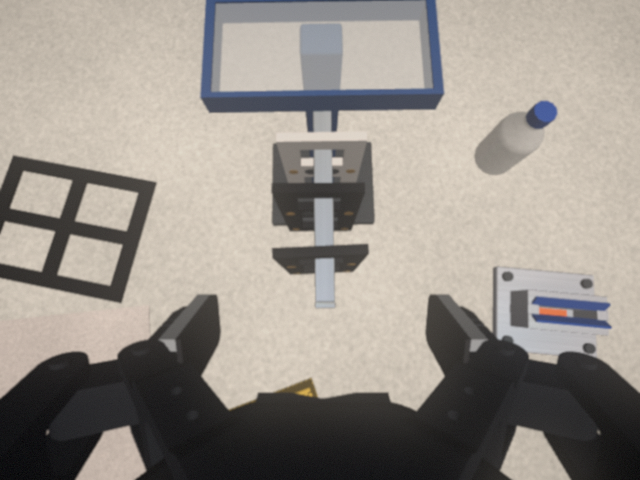

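Wrist view: panel b's top front edge spans (273,255)–(369,254), a's is at y≈194, the tip is at (324,306) and the canopy rim at y≈93. All are within 1–2 px of the model, so I go down along the tool axis and grip.

```bash
python3 - <<'E'
from h import *
T=tcp(FULL,-.116,.001,.212,25); y=FULL[2]
up=T+[0,0,.014]
plan([[(T,y,25,1,5),(T,y,25,-1,7)],[(T+[0,0,.007],y,25,-1,2),(up,y,25,-1,4)],[(up+[-.05,0,0],y,25,-1,3),(up+[-.09,0,0],y,25,-1,3),(up+[-.09,0,.06],y,25,-1,3)]])
E
```

```text
12 rows:
  5x 0 -0.001 -0.001 -0.01 0 0.465 1
  7x 0 -0.001 -0.001 -0.01 0 0.465 -1
6 rows:
  2x 0 0 0 0.015 0 -0.03 -1
  4x 0 0 0 0.03 0 -0.06 -1
9 rows:
  3x 0 0 0 -0.23 0 -0.105 -1
  3x 0 0 0 -0.41 0 -0.19 -1
  3x 0 0 0 -0.285 0 -0.465 -1
```

Call:
{"op": "send_rows", "data": {"moves": "0 -0.001 -0.001 -0.01 0 0.2 1;0 -0.001 -0.001 -0.01 0 0.4 1;0 -0.001 -0.001 -0.01 0 0.465 1;0 -0.001 -0.001 -0.01 0 0.465 1;0 -0.001 -0.001 -0.01 0 0.465 -1;0 -0.001 -0.001 -0.01 0 0.465 -1;0 -0.001 -0.001 -0.01 0 0.465 -1;0 -0.001 -0.001 -0.01 0 0.465 -1;0 -0.001 -0.001 -0.01 0 0.465 -1;0 -0.001 -0.001 -0.01 0 0.465 -1;0 -0.001 -0.001 -0.01 0 0.465 -1", "newtons": 60}}

```text
time: 4.62
eef_pos: [0.5505, 0.2483, 0.2053]
tcp_rot: [0.976, 0.001, 0.217, -0.0]
contact_force: [-3.4, -0.4, 6.7]
opening: 0.645
finger_force: 63.4
```

Call:
{"op": "send_rows", "data": {"moves": "0 0 0 0.015 0 -0.03 -1;0 0 0 0.015 0 -0.03 -1;0 0 0 0.03 0 -0.06 -1;0 0 0 0.03 0 -0.06 -1;0 0 0 0.03 0 -0.06 -1"}}

```text
time: 5.25
eef_pos: [0.55, 0.2478, 0.216]
tcp_rot: [0.977, 0.001, 0.215, 0.0]
contact_force: [-0.0, -0.5, -0.6]
opening: 0.638
finger_force: 63.2
```

```bash
python3 - <<'E'
from h import *
snap('wrist','w2.png')
s=ctrl.get_state();print(s['eef_pos'],s['opening'],s['finger_force'],s['contact_force'])
E
```

```text
[0.54996208 0.24777719 0.21584253] 0.6424399020610468 63.234413185855374 [-0.62367414 -0.01091536 -1.40213574]
```

View pics/w2.png

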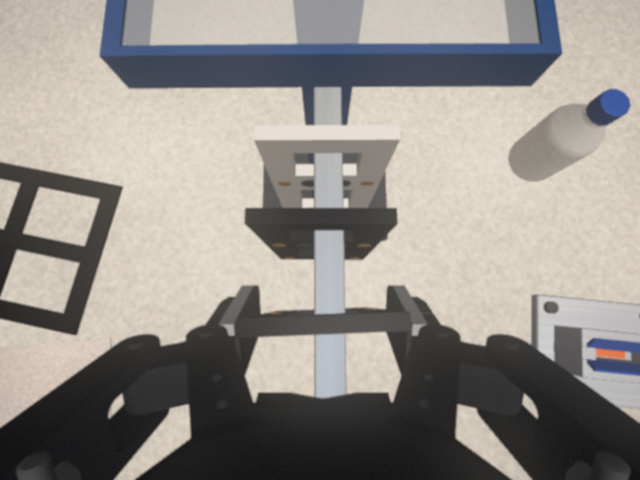

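The pads hold panel b on both sides at (236–412, 320) in the wrist view. The lift was only about 10.5 mm, so I raise 4 mm more and then slide off the tip.

```bash
python3 - <<'E'
from h import *
s=ctrl.get_state();T=s['eef_pos'].copy();y=FULL[2]; l=25
up=T+[0,0,.004]
off=up+[-.09,0,0]
H=off+[0,0,.03]
# spare targets: panel b to x=-.090
G=tcp(SPARE,-.09,0,.212,l)  # grasp (hang)
dz=T[2]-.0105-G[2]; print('dz',dz)
G=G+[0,0,dz]+rot(SPARE[2],l).apply([0,0,0])
in_=G+[0,0,.0145]; pre=inst(SPARE,-.09-.09,0,0); 
d=R.from_euler('z',SPARE[2],degrees=True).apply([-.09,0,0])
pre=in_+d
print('pre',pre,'in',in_,'G',G)
plan([[(up,y,l,-1,2),(up+[-.03,0,0],y,l,-1,2),(up+[-.06,0,0],y,l,-1,2),(off,y,l,-1,3)],
 [((.455,.08,.26),-2,l,-1,5)],[((.455,-.11,.26),-5,l,-1,5)],[(pre+[0,0,.01],SPARE[2],l,-1,6)]])
E
```

```text
dz 0.0005929933532814735
pre [ 0.5134778  -0.24930147  0.21984253] in [ 0.60225643 -0.26407829  0.21984253] G [ 0.60225643 -0.26407829  0.20534253]
9 rows:
  2x 0 0.001 0.001 0.01 0 -0.02 -1
  2x 0 0.001 0.001 -0.13 0 -0.08 -1
  2x 0 0.001 0.001 -0.265 0 -0.145 -1
  3x 0 0.001 0.001 -0.4 0 -0.205 -1
5 rows:
  5x -0.002 0 0.004 0.065 0.84 -0.195 -1
5 rows:
  5x -0.004 0 0.008 0.03 0.945 0.015 -1
6 rows:
  6x -0.005 0 0.011 0.255 0.67 0.285 -1
```

Call:
{"op": "send_rows", "data": {"moves": "0 0.001 0.001 0.01 0 -0.02 -1;0 0.001 0.001 0.01 0 -0.02 -1;0 0.001 0.001 -0.06 0 -0.05 -1;0 0.001 0.001 -0.13 0 -0.08 -1;0 0.001 0.001 -0.2 0 -0.11 -1;0 0.001 0.001 -0.265 0 -0.145 -1;0 0.001 0.001 -0.4 0 -0.205 -1;0 0.001 0.001 -0.4 0 -0.205 -1"}}

```text
time: 6.3
eef_pos: [0.4584, 0.2479, 0.2194]
tcp_rot: [0.976, -0.002, 0.218, -0.001]
contact_force: [0.3, -0.5, -0.7]
opening: 0.643
finger_force: 63.3
```

Call:
{"op": "send_rows", "data": {"moves": "-0.002 0 0.004 0.03 0.2 -0.1 -1;-0.002 0 0.004 0.065 0.4 -0.195 -1;-0.002 0 0.004 0.065 0.6 -0.195 -1;-0.002 0 0.004 0.065 0.84 -0.195 -1;-0.002 0 0.004 0.065 0.84 -0.195 -1"}}

```text
time: 6.92
eef_pos: [0.4554, 0.0765, 0.2609]
tcp_rot: [0.976, -0.019, 0.219, 0.004]
contact_force: [0.8, 0.9, -2.0]
opening: 0.643
finger_force: 63.7
```

Call:
{"op": "send_rows", "data": {"moves": "-0.004 0 0.008 0.03 0.2 0.015 -1;-0.004 0 0.008 0.03 0.45 0.015 -1;-0.004 0 0.008 0.03 0.7 0.015 -1;-0.004 0 0.008 0.03 0.945 0.015 -1;-0.004 0 0.008 0.03 0.945 0.015 -1"}}

```text
time: 7.55
eef_pos: [0.4556, -0.1123, 0.2603]
tcp_rot: [0.975, -0.046, 0.218, 0.011]
contact_force: [0.2, 0.5, -1.5]
opening: 0.645
finger_force: 64.0
```

```bash
python3 - <<'E'
from h import *
s=ctrl.get_state();print(s['time'],s['eef_pos'],s['opening'],s['finger_force'],s['qpos'].round(2))
l=25;y=SPARE[2]
in_=np.array([ 0.60225643,-0.26407829,0.21984253]); d=R.from_euler('z',y,degrees=True).apply([1,0,0])
plan([[(in_-.09*d+[0,0,.01],y,l,-1,7)]])
E
```

```text
7.55 [ 0.45562732 -0.11227672  0.2602684 ] 0.6446984699752278 63.96549643948674 [-0.56 -0.45  2.28  0.24  0.93  1.  ]
7 rows:
  7x -0.005 -0.001 0.01 0.255 0.655 0.29 -1
```

Call:
{"op": "send_rows", "data": {"moves": "-0.005 -0.001 0.01 0 0.25 0.05 -1;-0.005 -0.001 0.01 0 0.5 0.1 -1;-0.005 -0.001 0.01 0.1 0.655 0.2 -1;-0.005 -0.001 0.01 0.2 0.655 0.29 -1;-0.005 -0.001 0.01 0.255 0.655 0.29 -1;-0.005 -0.001 0.01 0.255 0.655 0.29 -1;-0.005 -0.001 0.01 0.255 0.655 0.29 -1"}}

```text
time: 8.43
eef_pos: [0.5144, -0.2453, 0.2296]
tcp_rot: [0.974, -0.076, 0.215, 0.018]
contact_force: [-0.5, -0.2, -0.8]
opening: 0.641
finger_force: 64.1
```

```bash
python3 - <<'E'
from h import *
c=snap('wrist','w3.png')
s=ctrl.get_state();print(s['time'],s['eef_pos'],s['opening'],(rot(SPARE[2],25).inv()*R.from_quat(s['tcp_rot'])).as_rotvec(degrees=True).round(1))
for n,P in [('tip',[[-.148,.006,.233],[-.148,-.006,.233]]),('can',[[-.045,.06,.281],[-.045,-.06,.281]])]: print(n,[proj(c,inst(SPARE,*p)).round(1).tolist() for p in P])
E
```

```text
8.475 [ 0.51416586 -0.24549012  0.22947221] 0.6451790075745583 [ 0.1 -0.1 -0.4]
tip [[[317.8, 242.5]], [[346.9, 242.8]]]
can [[[155.0, -92.8]], [[520.2, -88.9]]]
```

View pics/w3.png

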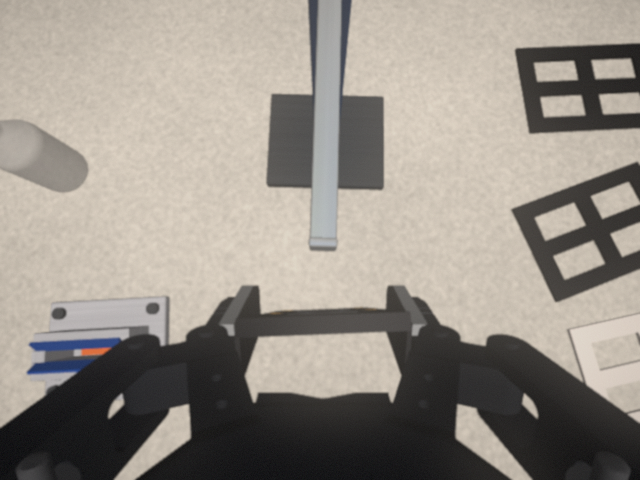

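The spare tip shows at (323,238), against a predicted 332, so the hook sits about 4 mm more to +y than fitted. I refine its pose from this near view.

```bash
python3 - <<'E'
from h import *
c=load('w3.png')
t=atz(c,[[323,237.5]],.233)[0]; q=atz(c,[[330,5]],.225)[0]; print(t,q,np.degrees(np.arctan2((q-t)[1],(q-t)[0])))
yaw=-9.45
a=c['extrinsics']; print(inst(SPARE,-.148,0,.233))
# edges of the arm by line fit
im=cv2.cvtColor(c['image'],cv2.COLOR_RGB2HSV)
for r in (10,40,80,120,160,200,225):
    g=cv2.cvtColor(c['image'],cv2.COLOR_RGB2GRAY)[r,290:365].astype(float); d=np.diff(cv2.GaussianBlur(g[None],(5,1),0)[0]); print(r,290+np.argmax(d),290+np.argmin(d))
E
```

```text
[ 0.54444113 -0.25053837  0.233     ] [ 0.66103117 -0.27250994  0.225     ] -10.672309250913326
[ 0.54170847 -0.25400035  0.233     ]
10 350 308
40 347 309
80 343 311
120 313 338
160 312 337
200 338 309
225 337 309
```

```bash
sed -i 's/SPARE=(.6877,-.2783,-9.45)/SPARE=(.6895,-.2770,-10.2)/' h.py; python3 - <<'E'
from h import *
l=25;y=SPARE[2]
G=tcp(SPARE,-.09,0,.212,l); G[2]=.2055; d=R.from_euler('z',y,degrees=True).apply([1,0,0]); u=np.array([0,0,.0145])
z=rot(y,l).apply([0,0,1])
plan([[(G+u-.085*d,y,l,-1,3),(G+u-.05*d,y,l,-1,2),(G+u-.02*d,y,l,-1,2),(G+u,y,l,-1,4)],
[(G+u*.5,y,l,-1,2),(G-[0,0,.001],y,l,-1,3)],
[(G-[0,0,.001],y,l,1,4),(G-.04*z,y,l,1,2),(G-.1*z,y,l,1,3)]])
E
```

```text
11 rows:
  3x -0.001 0 0.003 0.01 0 0.055 -1
  2x -0.001 0 0.003 0.17 0.005 0.13 -1
  2x -0.001 0 0.003 0.305 0.005 0.195 -1
  4x -0.001 0 0.003 0.395 0.01 0.235 -1
5 rows:
  2x 0 0 0 -0.015 0 0.035 -1
  3x 0 0 0 -0.03 0 0.07 -1
9 rows:
  4x 0 0 0 0 0 0 1
  2x 0 0 0 0 0 -0.205 1
  3x 0 0 0 0 0 -0.505 1
```

Call:
{"op": "send_rows", "data": {"moves": "-0.001 0 0.003 0.01 0 0.055 -1;-0.001 0 0.003 0.01 0 0.055 -1;-0.001 0 0.003 0.09 0 0.095 -1;-0.001 0 0.003 0.17 0.005 0.13 -1;-0.001 0 0.003 0.235 0.005 0.165 -1;-0.001 0 0.003 0.305 0.005 0.195 -1;-0.001 0 0.003 0.395 0.01 0.235 -1;-0.001 0 0.003 0.395 0.01 0.235 -1;-0.001 0 0.003 0.395 0.01 0.235 -1"}}

```text
time: 9.6
eef_pos: [0.604, -0.2624, 0.2191]
tcp_rot: [0.973, -0.087, 0.214, 0.019]
contact_force: [-0.4, -0.6, -0.8]
opening: 0.648
finger_force: 64.1
```

```bash
python3 - <<'E'
from h import *
l=25;y=SPARE[2]
G=tcp(SPARE,-.09,0,.212,l); G[2]=.2055
s=ctrl.get_state();print(s['time'],s['eef_pos'],G,s['opening'],s['contact_force'])
E
```

```text
9.6 [ 0.60398437 -0.26242281  0.21908144] [ 0.60424991 -0.26166109  0.2055    ] 0.6475754452564263 [-0.40512079 -0.60761995 -0.79909047]
```

Free of contact and on target. I lower it, check the force, release and retreat.

Call:
{"op": "send_rows", "data": {"moves": "0 0 0 -0.015 0 0.035 -1;0 0 0 -0.015 0 0.035 -1;0 0 0 -0.03 0 0.065 -1;0 0 0 -0.03 0 0.065 -1;0 0 0 -0.03 0 0.065 -1"}}

```text
time: 10.22
eef_pos: [0.6044, -0.2628, 0.2053]
tcp_rot: [0.973, -0.087, 0.214, 0.019]
contact_force: [1.6, -0.0, 0.2]
opening: 0.644
finger_force: 64.2
```

Call:
{"op": "send_rows", "data": {"moves": "0 0 0 0 0 0 1;0 0 0 0 0 0 1;0 0 0 0 0 0 1;0 0 0 0 0 0 1;0 0 0 0 0 -0.1 1;0 0 0 0 0 -0.205 1;0 0 0 0 0 -0.35 1;0 0 0 0 0 -0.505 1;0 0 0 0 0 -0.505 1"}}

```text
time: 11.35
eef_pos: [0.5632, -0.256, 0.302]
tcp_rot: [0.972, -0.087, 0.218, 0.021]
contact_force: [0.2, 1.1, 0.1]
opening: 0.999
finger_force: 0.0
```

```bash
python3 - <<'E'
from h import *
c=snap('wrist','w4.png'); snap('top','t4.png')
s=ctrl.get_state();print(s['time'],s['eef_pos'],s['opening'],s['contact_force'])
for x in (-.095,-.09,-.085): print(x,[proj(c,inst(SPARE,x-.003,yy,.237)).round(0).tolist() for yy in (.028,-.028)])
E
```

```text
11.45 [ 0.56241797 -0.25514273  0.29726717] 1.0019177173696174 [0.37406356 0.12423269 0.47004988]
-0.095 [[[273.0, 260.0]], [[365.0, 260.0]]]
-0.09 [[[273.0, 251.0]], [[365.0, 251.0]]]
-0.085 [[[273.0, 243.0]], [[365.0, 243.0]]]
```

View pics/w4.png

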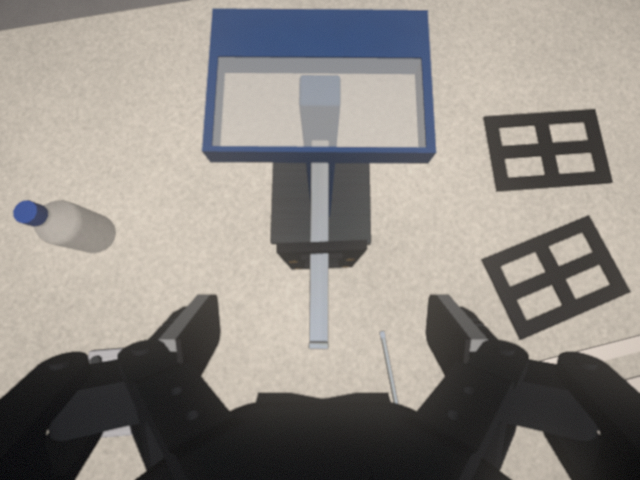

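Panel b hangs straight at (321,243), about x = -0.085 on the spare arm. Next I go back for panel a.

```bash
python3 - <<'E'
from h import *
l=30;y=FULL[2]
G=tcp(FULL,-.0785,.002,.212,l);z=rot(y,l).apply([0,0,1]); print(G)
plan([[((.46,-.12,.35),-5,l,1,4)],[((.46,.07,.35),-2,l,1,4)],[(G-.09*z,y,l,1,5)],[(G,y,l,1,4),(G,y,l,-1,7)],[(G+[0,0,.006],y,l,-1,2),(G+[0,0,.014],y,l,-1,3)]])
E
```

```text
[0.58880473 0.24766903 0.2050718 ]
4 rows:
  4x 0.007 0.014 -0.013 -0.455 -0.575 -0.5 1
4 rows:
  4x 0.004 0 -0.007 -0.07 -0.945 -0.04 1
5 rows:
  5x 0.002 0 -0.005 0.165 -0.905 0.485 1
11 rows:
  4x 0 0 0 0.005 0 0.45 1
  7x 0 0 0 0.005 0 0.45 -1
5 rows:
  2x 0 0 0 0.015 0 -0.03 -1
  3x 0 0 0 0.03 0 -0.065 -1
```

Call:
{"op": "send_rows", "data": {"moves": "0.007 0.014 -0.013 -0.455 -0.575 -0.5 1;0.007 0.014 -0.013 -0.455 -0.575 -0.5 1;0.007 0.014 -0.013 -0.455 -0.575 -0.5 1;0.007 0.014 -0.013 -0.455 -0.575 -0.5 1;0.007 0.014 -0.013 -0.455 -0.575 -0.5 1"}}

```text
time: 12.08
eef_pos: [0.4603, -0.1198, 0.3481]
tcp_rot: [0.965, -0.042, 0.257, 0.01]
contact_force: [-0.1, -0.1, 0.0]
opening: 0.997
finger_force: 0.0
```

Call:
{"op": "send_rows", "data": {"moves": "0.004 0 -0.007 -0.07 -0.945 -0.04 1;0.004 0 -0.007 -0.07 -0.945 -0.04 1;0.004 0 -0.007 -0.07 -0.945 -0.04 1;0.004 0 -0.007 -0.07 -0.945 -0.04 1"}}

```text
time: 12.58
eef_pos: [0.4603, 0.0744, 0.3478]
tcp_rot: [0.967, -0.012, 0.256, 0.002]
contact_force: [0.4, -0.5, -0.4]
opening: 0.997
finger_force: 0.0
```

Call:
{"op": "send_rows", "data": {"moves": "0.002 0 -0.005 0.1 -0.905 0.2 1;0.002 0 -0.005 0.165 -0.905 0.3 1;0.002 0 -0.005 0.165 -0.905 0.485 1;0.002 0 -0.005 0.165 -0.905 0.485 1;0.002 0 -0.005 0.165 -0.905 0.485 1;0.002 0 -0.005 0.165 -0.905 0.485 1"}}

```text
time: 13.32
eef_pos: [0.5444, 0.2465, 0.2819]
tcp_rot: [0.966, -0.001, 0.257, 0.002]
contact_force: [0.1, 0.4, 0.4]
opening: 0.997
finger_force: 0.0
```

```bash
python3 - <<'E'
from h import *
l=30;y=FULL[2]
G=tcp(FULL,-.0785,.002,.212,l)
s=ctrl.get_state();print(s['time'],s['eef_pos'],s['qpos'].round(2),(rot(y,l).inv()*R.from_quat(s['tcp_rot'])).as_rotvec(degrees=True).round(1))
plan([[(G,y,l,1,4),(G,y,l,-1,7)],[(G+[0,0,.006],y,l,-1,2),(G+[0,0,.017],y,l,-1,3)]])
c=snap('wrist','w5.png')
print([proj(c,inst(FULL,-.0815,yy,.237)).round(0).tolist() for yy in (.029,-.027)])
g=cv2.cvtColor(c['image'],cv2.COLOR_RGB2GRAY)
u,v=proj(c,inst(FULL,-.0815,.015,.237))[0].astype(int); print(u,v,g[v-25:v+20,u].tolist())
E
```

```text
13.325 [0.54437142 0.24648478 0.28187777] [ 0.32 -0.13  2.01 -0.23  0.78  2.02] [-0.2 -0.2 -0. ]
11 rows:
  4x 0.001 0 0 0 -0.01 0.445 1
  7x 0.001 0 0 0 -0.01 0.445 -1
5 rows:
  2x 0 0 0 0.015 0 -0.025 -1
  3x 0 0 0 0.045 0 -0.075 -1
[[[271.0, 249.0]], [[371.0, 249.0]]]
296 248 [119, 124, 123, 122, 124, 122, 124, 122, 120, 122, 122, 123, 122, 120, 108, 88, 68, 62, 62, 64, 63, 64, 64, 64, 62, 59, 58, 59, 59, 58, 58, 59, 61, 62, 60, 61, 62, 64, 62, 62, 60, 61, 63, 61, 60]
```

Call:
{"op": "send_rows", "data": {"moves": "0.001 0 0 0 -0.01 0.2 1;0.001 0 0 0 -0.01 0.35 1;0.001 0 0 0 -0.01 0.445 1;0.001 0 0 0 -0.01 0.445 1;0.001 0 0 0 -0.01 0.445 -1;0.001 0 0 0 -0.01 0.445 -1;0.001 0 0 0 -0.01 0.445 -1;0.001 0 0 0 -0.01 0.445 -1;0.001 0 0 0 -0.01 0.445 -1;0.001 0 0 0 -0.01 0.445 -1;0.001 0 0 0 -0.01 0.445 -1"}}

```text
time: 14.75
eef_pos: [0.5887, 0.2499, 0.2076]
tcp_rot: [0.966, 0.001, 0.259, -0.001]
contact_force: [-4.3, -2.8, 6.7]
opening: 0.641
finger_force: 63.4
```

Call:
{"op": "send_rows", "data": {"moves": "0 0 0 0.015 0 -0.025 -1;0 0 0 0.015 0 -0.025 -1;0 0 0 0.045 0 -0.075 -1;0 0 0 0.045 0 -0.075 -1;0 0 0 0.045 0 -0.075 -1"}}

```text
time: 15.38
eef_pos: [0.5884, 0.2498, 0.2228]
tcp_rot: [0.966, 0.0, 0.258, -0.001]
contact_force: [0.2, 0.1, -1.1]
opening: 0.64
finger_force: 63.1
```

```bash
python3 - <<'E'
from h import *
s=ctrl.get_state();T=s['eef_pos'].copy();y=FULL[2]; l=30
print(T,s['opening'],s['finger_force'])
d=R.from_euler('z',y,degrees=True).apply([1,0,0])
plan([[(T-.04*d,y,l,-1,3),(T-.08*d,y,l,-1,2),(T-.13*d,y,l,-1,3)]])
Q=T-.13*d
yy=SPARE[2];G=tcp(SPARE,-.122,0,.212,l); e=R.from_euler('z',yy,degrees=True).apply([1,0,0])
print(G)
plan([[((.455,.08,.26),-2,l,-1,5)],[((.455,-.11,.26),-5,l,-1,5)],[(np.r_[(G-.07*e)[:2],.23],yy,l,-1,6)]],(Q,rot(y,l)))
E
```

```text
[0.5883556  0.24978862 0.22281398] 0.6400586590992704 63.10746431350708
8 rows:
  3x -0.001 0 0 -0.175 0 -0.1 -1
  2x -0.001 0 0 -0.345 0 -0.2 -1
  3x -0.001 0 0 -0.565 -0.005 -0.325 -1
[ 0.57336492 -0.256104    0.2050718 ]
5 rows:
  5x -0.003 0 0.004 0.08 0.85 -0.17 -1
5 rows:
  5x -0.004 0 0.008 0.025 0.95 0.02 -1
6 rows:
  6x -0.007 0 0.012 0.19 0.645 0.285 -1
```

Call:
{"op": "send_rows", "data": {"moves": "-0.001 0 0 -0.09 0 -0.05 -1;-0.001 0 0 -0.175 0 -0.1 -1;-0.001 0 0 -0.26 0 -0.15 -1;-0.001 0 0 -0.345 0 -0.2 -1;-0.001 0 0 -0.455 0 -0.265 -1;-0.001 0 0 -0.565 -0.005 -0.325 -1;-0.001 0 0 -0.565 -0.005 -0.325 -1;-0.001 0 0 -0.565 -0.005 -0.325 -1"}}

```text
time: 16.38
eef_pos: [0.4585, 0.2506, 0.223]
tcp_rot: [0.966, -0.0, 0.258, 0.002]
contact_force: [1.2, 0.1, -1.5]
opening: 0.642
finger_force: 63.3
```

Call:
{"op": "send_rows", "data": {"moves": "-0.003 0 0.004 0.08 0.2 -0.17 -1;-0.003 0 0.004 0.08 0.4 -0.17 -1;-0.003 0 0.004 0.08 0.65 -0.17 -1;-0.003 0 0.004 0.08 0.85 -0.17 -1;-0.003 0 0.004 0.08 0.85 -0.17 -1"}}

```text
time: 17.0
eef_pos: [0.4555, 0.0777, 0.2613]
tcp_rot: [0.966, -0.018, 0.258, 0.009]
contact_force: [-0.4, 0.7, -0.5]
opening: 0.644
finger_force: 63.6
```

Call:
{"op": "send_rows", "data": {"moves": "-0.004 0 0.008 0.025 0.2 0.02 -1;-0.004 0 0.008 0.025 0.45 0.02 -1;-0.004 0 0.008 0.025 0.7 0.02 -1;-0.004 0 0.008 0.025 0.95 0.02 -1;-0.004 0 0.008 0.025 0.95 0.02 -1"}}

```text
time: 17.62
eef_pos: [0.4551, -0.1127, 0.2615]
tcp_rot: [0.965, -0.045, 0.258, 0.014]
contact_force: [-0.2, -0.3, -0.6]
opening: 0.643
finger_force: 63.8
```

Call:
{"op": "send_rows", "data": {"moves": "-0.007 0 0.012 -0.05 0.25 0 -1;-0.007 0 0.012 -0.05 0.5 0.05 -1;-0.007 0 0.012 0 0.645 0.15 -1;-0.007 0 0.012 0.1 0.645 0.285 -1;-0.007 0 0.012 0.19 0.645 0.285 -1;-0.007 0 0.012 0.19 0.645 0.285 -1;-0.007 0 0.012 0.19 0.645 0.285 -1"}}

```text
time: 18.5
eef_pos: [0.5047, -0.2423, 0.2308]
tcp_rot: [0.963, -0.084, 0.257, 0.024]
contact_force: [-0.3, -0.3, -0.1]
opening: 0.643
finger_force: 63.9
```

```bash
python3 - <<'E'
from h import *
s=ctrl.get_state();l=30;y=SPARE[2]
G=tcp(SPARE,-.122,0,.212,l);G[2]=.2076; e=R.from_euler('z',y,degrees=True).apply([1,0,0]); u=np.array([0,0,.0145])
print(s['time'],s['eef_pos'],G,s['opening'],(rot(y,l).inv()*R.from_quat(s['tcp_rot'])).as_rotvec(degrees=True).round(1))
c=snap('wrist','w6.png');g=cv2.cvtColor(c['image'],cv2.COLOR_RGB2GRAY)
print([proj(c,inst(SPARE,-.148,yy,.233)).round(0).tolist() for yy in (.006,-.006)])
z=rot(y,l).apply([0,0,1])
plan([[(G+u-.065*e,y,l,-1,2),(G+u-.04*e,y,l,-1,2),(G+u-.02*e,y,l,-1,1),(G+u,y,l,-1,4)],[(G+u*.5,y,l,-1,2),(G,y,l,-1,3)],
[(G,y,l,1,4),(G-.05*z,y,l,1,2),(G-.12*z,y,l,1,3)]])
r=int(proj(c,inst(SPARE,-.135,0,.225))[0][1]); print(r,g[r,295:365].tolist())
E
```

```text
18.5 [ 0.50465202 -0.24231548  0.23075911] [ 0.57336492 -0.256104    0.2076    ] 0.6430647292913121 [-0.1 -0.1 -0.3]
[[[312.0, 217.0]], [[339.0, 218.0]]]
9 rows:
  2x 0 0 0.001 0 0.005 0.05 -1
  2x 0 0 0.001 0.11 0.005 0.115 -1
  1x 0 0 0.001 0.195 0.005 0.165 -1
  4x 0 0 0.001 0.285 0.005 0.215 -1
5 rows:
  2x 0 0 0 -0.02 0 0.03 -1
  3x 0 0 0 -0.04 0 0.06 -1
9 rows:
  4x 0 0 0 0 0 0 1
  2x 0 0 0 0 0 -0.25 1
  3x 0 0 0 0 0.005 -0.6 1
196 [85, 86, 86, 87, 85, 87, 86, 86, 86, 86, 85, 87, 86, 86, 86, 88, 100, 129, 159, 179, 185, 186, 184, 184, 185, 184, 185, 185, 186, 187, 189, 187, 184, 186, 183, 184, 182, 183, 184, 184, 182, 169, 138, 106, 91, 91, 91, 89, 91, 90, 91, 90, 90, 89, 92, 90, 88, 89, 90, 90, 91, 93, 92, 94, 92, 93, 92, 92, 92, 94]
```

Call:
{"op": "send_rows", "data": {"moves": "0 0 0.001 0 0.005 0.05 -1;0 0 0.001 0 0.005 0.05 -1;0 0 0.001 0.055 0.005 0.085 -1;0 0 0.001 0.11 0.005 0.115 -1;0 0 0.001 0.15 0.005 0.14 -1;0 0 0.001 0.195 0.005 0.165 -1;0 0 0.001 0.24 0.005 0.19 -1;0 0 0.001 0.285 0.005 0.215 -1;0 0 0.001 0.285 0.005 0.215 -1;0 0 0.001 0.285 0.005 0.215 -1"}}

```text
time: 19.8
eef_pos: [0.5739, -0.2568, 0.2221]
tcp_rot: [0.962, -0.087, 0.257, 0.024]
contact_force: [1.4, 0.5, -1.4]
opening: 0.641
finger_force: 64.0
```

```bash
python3 - <<'E'
from h import *
s=ctrl.get_state(); print(s['time'],s['eef_pos'],s['contact_force'],s['opening'])
E
```

```text
19.8 [ 0.57394161 -0.25680719  0.22208703] [ 1.39096333  0.4890983  -1.39520878] 0.6408580647405657
```

Call:
{"op": "send_rows", "data": {"moves": "0 0 0 -0.02 0 0.03 -1;0 0 0 -0.02 0 0.03 -1;0 0 0 -0.035 0 0.06 -1;0 0 0 -0.035 0 0.06 -1;0 0 0 -0.035 0 0.06 -1"}}

```text
time: 20.42
eef_pos: [0.5739, -0.2569, 0.2082]
tcp_rot: [0.962, -0.087, 0.257, 0.024]
contact_force: [0.3, 0.1, -1.2]
opening: 0.643
finger_force: 64.1
```

Call:
{"op": "send_rows", "data": {"moves": "0 0 0 0 0 0 1;0 0 0 0 0 0 1;0 0 0 0 0 0 1;0 0 0 0 0 0 1;0 0 0 0 0 -0.12 1;0 0 0 0 0 -0.25 1;0 0 0 0 0 -0.42 1;0 0 0 0 0.005 -0.6 1;0 0 0 0 0.005 -0.6 1"}}

```text
time: 21.55
eef_pos: [0.5154, -0.2479, 0.3164]
tcp_rot: [0.961, -0.087, 0.26, 0.026]
contact_force: [-0.3, -0.5, 0.2]
opening: 1.002
finger_force: 0.0
```

```bash
python3 - <<'E'
from h import *
c=snap('wrist','w7.png'); t=snap('top','t7.png')
s=ctrl.get_state();print(s['time'],s['eef_pos'],s['opening'],s['contact_force'])
o=np.zeros((480,800,3),np.uint8); o[:,:480]=c['image'][:,80:560,::-1]
o[:240,480:]=cv2.resize(t['image'][110:230,370:530,::-1],(320,240)); o[240:,480:]=cv2.resize(t['image'][125:245,110:270,::-1],(320,240)); cv2.imwrite('pics/comp7.png',o)
E
```

```text
21.65 [ 0.51483962 -0.24692798  0.3120523 ] 0.9999492723433828 [ 0.06185978  0.12084603 -0.81186023]
```

View pics/comp7.png

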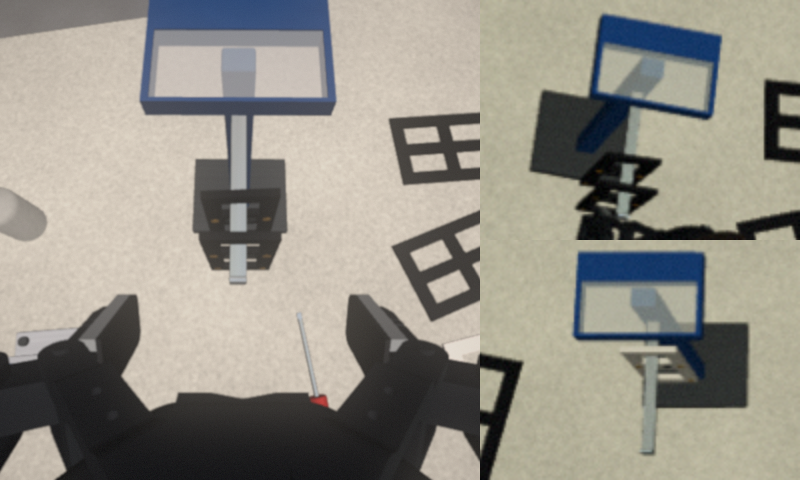

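Both black panels hang on the spare arm, in the wrist crop at (240,195) and (240,237). The white one is alone at the canopy edge. I locate its top edge and plan the leaned approach.

```bash
python3 - <<'E'
from h import *
for fn,px in (('w1.png',[[275,142],[369,141]]),('w2.png',[[257,139],[398,139]])):
    P=atz(load(fn),px,.237); print((P-[FULL[0],FULL[1],0]).round(4).tolist())
l=44;y=FULL[2]
G=tcp(FULL,-.047,.001,.212,l);z=rot(y,l).apply([0,0,1]); print(G)
plan([[((.44,-.12,.35),-5,l-10,1,5)],[((.44,.07,.33),-2,l-4,1,5)],[(G-.09*z,y,l,1,6)]])
E
```

```text
[[-0.049, 0.029, 0.237], [-0.0488, -0.0284, 0.237]]
[[-0.0481, 0.0272, 0.237], [-0.048, -0.0263, 0.237]]
[0.62185964 0.24659403 0.20624528]
5 rows:
  5x 0.008 0.011 -0.013 -0.325 -0.555 -0.405 1
5 rows:
  5x 0.005 0.017 -0.006 -0.12 -0.95 0.035 1
6 rows:
  6x 0.004 0.011 -0.004 0.24 -0.905 0.59 1
```

Call:
{"op": "send_rows", "data": {"moves": "0.008 0.011 -0.013 -0.325 -0.555 -0.405 1;0.008 0.011 -0.013 -0.325 -0.555 -0.405 1;0.008 0.011 -0.013 -0.325 -0.555 -0.405 1;0.008 0.011 -0.013 -0.325 -0.555 -0.405 1;0.008 0.011 -0.013 -0.325 -0.555 -0.405 1"}}

```text
time: 22.28
eef_pos: [0.44, -0.1205, 0.3485]
tcp_rot: [0.956, -0.041, 0.29, 0.013]
contact_force: [-0.4, -0.0, -0.7]
opening: 1.0
finger_force: 0.0
```

Call:
{"op": "send_rows", "data": {"moves": "0.005 0.017 -0.006 -0.12 -0.95 0.035 1;0.005 0.017 -0.006 -0.12 -0.95 0.035 1;0.005 0.017 -0.006 -0.12 -0.95 0.035 1;0.005 0.017 -0.006 -0.12 -0.95 0.035 1;0.005 0.017 -0.006 -0.12 -0.95 0.035 1"}}

```text
time: 22.9
eef_pos: [0.4404, 0.0705, 0.3294]
tcp_rot: [0.94, -0.017, 0.341, 0.006]
contact_force: [-0.4, 0.3, -0.5]
opening: 0.998
finger_force: 0.0
```

Call:
{"op": "send_rows", "data": {"moves": "0.004 0.011 -0.004 0.1 -0.905 0.25 1;0.004 0.011 -0.004 0.24 -0.905 0.4 1;0.004 0.011 -0.004 0.24 -0.905 0.59 1;0.004 0.011 -0.004 0.24 -0.905 0.59 1;0.004 0.011 -0.004 0.24 -0.905 0.59 1;0.004 0.011 -0.004 0.24 -0.905 0.59 1;0.004 0.011 -0.004 0.24 -0.905 0.59 1"}}

```text
time: 23.78
eef_pos: [0.5598, 0.2452, 0.2725]
tcp_rot: [0.927, -0.003, 0.375, -0.001]
contact_force: [-0.6, 0.1, -0.3]
opening: 0.998
finger_force: 0.0
```

```bash
python3 - <<'E'
from h import *
l=44;y=FULL[2]
G=tcp(FULL,-.0455,.001,.212,l)
s=ctrl.get_state();print(s['time'],s['eef_pos'],s['qpos'].round(2),(rot(y,l).inv()*R.from_quat(s['tcp_rot'])).as_rotvec(degrees=True).round(1))
plan([[(G,y,l,1,4),(G,y,l,-1,7)],[(G+[0,0,.006],y,l,-1,2),(G+[0,0,.018],y,l,-1,3)]])
c=snap('wrist','w8.png')
print([proj(c,inst(FULL,-.0485,yy,.237)).round(0).tolist() for yy in (.028,-.028)],[proj(c,inst(FULL,-.045,yy,.267)).round(0).tolist() for yy in (.06,-.06)])
E
```

```text
23.775 [0.55980469 0.2452169  0.27252066] [ 0.34 -0.15  2.11 -0.51  0.49  2.28] [0.1 0.1 0.2]
11 rows:
  4x 0 0 -0.001 0 -0.005 0.46 1
  7x 0 0 -0.001 0 -0.005 0.46 -1
5 rows:
  2x 0 0 0 0.02 0 -0.02 -1
  3x 0 0 0 0.06 0 -0.065 -1
[[[273.0, 238.0]], [[370.0, 238.0]]] [[[203.0, 203.0]], [[440.0, 202.0]]]
```

View pics/w8.png

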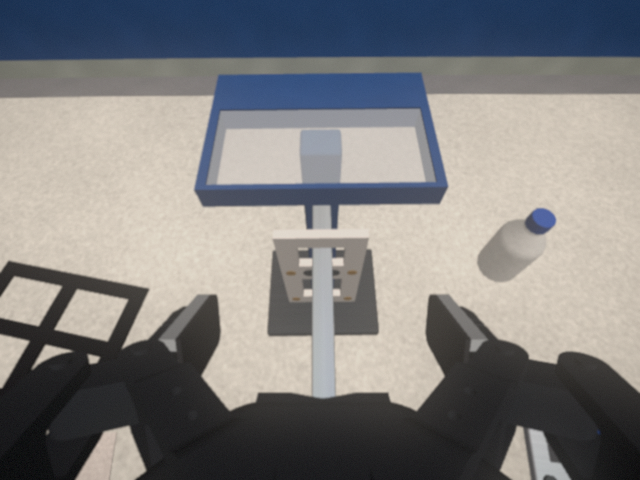

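White's top front edge is at (273–369, 239), against a predicted 238, and the canopy rim lies above it at y≈203. I go in along the tool axis.

Call:
{"op": "send_rows", "data": {"moves": "0 0 -0.001 0 -0.005 0.15 1;0 0 -0.001 0 -0.005 0.28 1;0 0 -0.001 0 -0.005 0.38 1;0 0 -0.001 0 -0.005 0.46 1;0 0 -0.001 0 -0.005 0.46 1;0 0 -0.001 0 -0.005 0.46 1"}}

```text
time: 24.58
eef_pos: [0.6231, 0.2481, 0.2064]
tcp_rot: [0.927, 0.002, 0.375, -0.0]
contact_force: [0.0, 0.3, -0.7]
opening: 1.0
finger_force: 0.0
```

Call:
{"op": "send_rows", "data": {"moves": "0 0 0 0 0 0 -1;0 0 0 0 0 0 -1;0 0 0 0 0 0 -1;0 0 0 0 0 0 -1;0 0 0 0 0 0 -1;0 0 0 0 0 0 -1;0 0 0 0 0 0 -1"}}

```text
time: 25.45
eef_pos: [0.6236, 0.2485, 0.2063]
tcp_rot: [0.927, 0.002, 0.375, -0.0]
contact_force: [-3.8, -1.6, 4.6]
opening: 0.641
finger_force: 62.8
```

Call:
{"op": "send_rows", "data": {"moves": "0 0 0 0.02 0 -0.02 -1;0 0 0 0.02 0 -0.02 -1;0 0 0 0.06 0 -0.065 -1;0 0 0 0.06 0 -0.065 -1;0 0 0 0.06 0 -0.065 -1"}}

```text
time: 26.08
eef_pos: [0.6228, 0.2483, 0.2229]
tcp_rot: [0.927, 0.002, 0.375, 0.0]
contact_force: [-0.8, -0.2, -0.2]
opening: 0.637
finger_force: 62.9
```

```bash
python3 - <<'E'
from h import *
s=ctrl.get_state();T=s['eef_pos'].copy();y=FULL[2]; l=44
print(s['time'],T,s['opening'],s['finger_force'],s['contact_force'],(rot(y,l).inv()*R.from_quat(s['tcp_rot'])).as_rotvec(degrees=True).round(1))
d=R.from_euler('z',y,degrees=True).apply([1,0,0])
z=rot(y,l).apply([0,0,1]); D=T-.06*d
plan([[(T-.03*d,y,l,-1,2),(D,y,l,-1,4)],[(D-[0,0,.0145],y,l,-1,3),(D-[0,0,.0145],y,l,1,4)]])
E
```

```text
26.075 [0.62277816 0.24828806 0.22286143] 0.6369686200070421 62.85180203150958 [-0.80170147 -0.21297956 -0.15144222] [ 0.2 -0.  -0.3]
6 rows:
  2x 0 0 0.001 -0.11 0 -0.105 -1
  4x 0 0 0.001 -0.215 0 -0.21 -1
7 rows:
  3x 0 0 0 -0.05 0 0.055 -1
  4x 0 0 0 -0.05 0 0.055 1
```

Call:
{"op": "send_rows", "data": {"moves": "0 0 0.001 -0.055 0 -0.055 -1;0 0 0.001 -0.11 0 -0.105 -1;0 0 0.001 -0.165 0 -0.16 -1;0 0 0.001 -0.215 0 -0.21 -1;0 0 0.001 -0.215 0 -0.21 -1;0 0 0.001 -0.215 0 -0.21 -1"}}

```text
time: 26.82
eef_pos: [0.5628, 0.2482, 0.2235]
tcp_rot: [0.927, -0.001, 0.375, -0.001]
contact_force: [0.4, -0.5, -0.6]
opening: 0.64
finger_force: 63.0
```

Call:
{"op": "send_rows", "data": {"moves": "0 0 0 -0.025 0 0.03 -1;0 0 0 -0.055 0 0.055 -1;0 0 0 -0.055 0 0.055 -1;0 0 0 -0.055 0 0.055 -1;0 0 0 -0.055 0 0.055 1;0 0 0 -0.055 0 0.055 1;0 0 0 -0.055 0 0.055 1;0 0 0 -0.055 0 0.055 1"}}

```text
time: 27.82
eef_pos: [0.5624, 0.2482, 0.2076]
tcp_rot: [0.927, -0.001, 0.375, -0.001]
contact_force: [-1.1, -0.1, 0.1]
opening: 0.999
finger_force: 0.0
```

```bash
python3 - <<'E'
from h import *
s=ctrl.get_state();T=s['eef_pos'].copy();y=FULL[2]; l=44
print(s['time'],T,s['opening'],s['contact_force'])
z=rot(y,l).apply([0,0,1])
G=tcp(FULL,-.106,.001,.212,0); print(G)
plan([[(T-.1*z,y,l,1,4)],[(G+[0,0,.12],y,0,1,7)]])
E
```

```text
27.825 [0.56242215 0.2481633  0.20763591] 0.9989073757110448 [-1.06564977 -0.14293938  0.08432444]
[0.55730254 0.2467405  0.204     ]
4 rows:
  4x 0 0 0 0 0 -0.5 1
7 rows:
  7x -0.001 -0.122 0 0.385 0.005 0.065 1
```

Call:
{"op": "send_rows", "data": {"moves": "0 0 0 0 0 -0.15 1;0 0 0 0 0 -0.3 1;0 0 0 0 0 -0.5 1;0 0 0 0 0 -0.5 1"}}

```text
time: 28.32
eef_pos: [0.493, 0.2488, 0.283]
tcp_rot: [0.926, -0.001, 0.377, -0.003]
contact_force: [0.7, 0.5, -0.6]
opening: 1.002
finger_force: 0.0
```

Call:
{"op": "send_rows", "data": {"moves": "-0.001 -0.02 0 0.1 0.005 -0.1 1;-0.001 -0.05 0 0.2 0.005 -0.05 1;-0.001 -0.08 0 0.3 0.005 0 1;-0.001 -0.11 0 0.385 0.005 0.065 1;-0.001 -0.122 0 0.385 0.005 0.065 1;-0.001 -0.122 0 0.385 0.005 0.065 1;-0.001 -0.122 0 0.385 0.005 0.065 1;-0.001 -0.122 0 0.385 0.005 0.065 1"}}

```text
time: 29.32
eef_pos: [0.5567, 0.247, 0.3234]
tcp_rot: [1.0, -0.001, 0.001, 0.002]
contact_force: [0.3, -0.1, -0.1]
opening: 1.003
finger_force: 0.0
```

```bash
python3 - <<'E'
from h import *
s=ctrl.get_state();y=FULL[2]
print(s['time'],s['eef_pos'],s['qpos'].round(2),s['opening'],(rot(y,0).inv()*R.from_quat(s['tcp_rot'])).as_rotvec(degrees=True).round(1))
c=snap('wrist','w9.png')
print([[proj(c,inst(FULL,x,yy,.237)).round(0).tolist() for yy in (.028,-.028)] for x in (-.109,-.103)])
G=tcp(FULL,-.106,.001,.212,0)
plan([[(G,y,0,1,5),(G,y,0,-1,7)]])
E
```

```text
29.325 [0.55665247 0.24695528 0.32341674] [ 0.25  0.09  1.66 -0.    1.39  1.83] 1.0029597768523362 [-0.2  0.1  0. ]
[[[[281.0, 256.0]], [[367.0, 256.0]]], [[[280.0, 247.0]], [[367.0, 247.0]]]]
12 rows:
  5x 0 0 0 0 0 0.6 1
  7x 0 0 0 0 0 0.6 -1
```

View pics/w9.png

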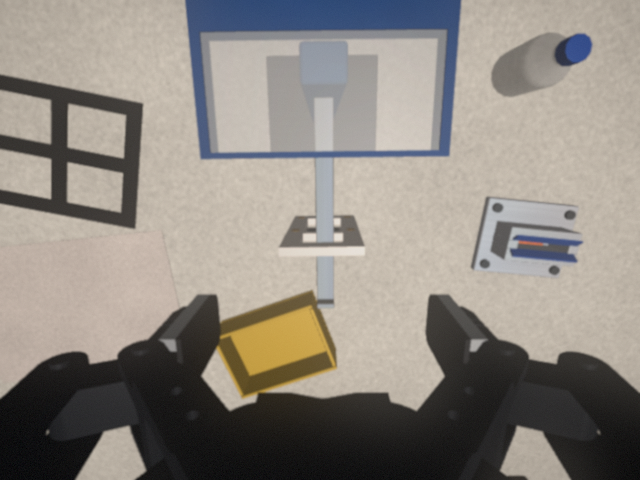

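White hangs squarely at (322,251) as predicted, and the nest's holes are visible at (498,208), (570,214), (485,264) and (554,269). I regrip vertically.

Call:
{"op": "send_rows", "data": {"moves": "0 0 0 0 0 0.2 1;0 0 0 0 0 0.4 1;0 0 0 0 0 0.52 1;0 0 0 0 0 0.6 1;0 0 0 0 0 0.6 1;0 0 0 0 0 0.6 -1;0 0 0 0 0 0.6 -1;0 0 0 0 0 0.6 -1;0 0 0 0 0 0.6 -1;0 0 0 0 0 0.6 -1;0 0 0 0 0 0.6 -1;0 0 0 0 0 0.6 -1", "newtons": 90}}

```text
time: 30.88
eef_pos: [0.5587, 0.2468, 0.2059]
tcp_rot: [1.0, -0.002, 0.002, 0.001]
contact_force: [-1.0, -0.1, 6.1]
opening: 0.638
finger_force: 94.5
```

```bash
python3 - <<'E'
from h import *
c=load('w9.png')
H=atz(c,[[498,208],[570,214],[485,264],[554,269]],.012); print(H.round(4).tolist(),H.mean(0).round(4))
d=H[1]-H[0]+H[3]-H[2]; print('yaw',np.degrees(np.arctan2(d[1],d[0]))+90)
for fn in ('w9.png','w8.png','w1.png','top0.png','t4.png'):
    c=load(fn); h=cv2.cvtColor(c['image'],cv2.COLOR_RGB2HSV)
    m=cv2.inRange(h,(3,150,150),(14,255,255)); n,lab,st,ce=cv2.connectedComponentsWithStats(m)
    for i in range(1,n):
        if st[i,4]>15: print(fn,st[i].tolist(),ce[i].round(1),atz(c,ce[i],.022).round(4).tolist())
s=ctrl.get_state();T=s['eef_pos'];y=FULL[2];print(T,s['opening'],s['finger_force'],s['contact_force'])
dd=R.from_euler('z',y,degrees=True).apply([1,0,0])
u=T+[0,0,.019]
plan([[(T+[0,0,.008],y,0,-1,2),(u,y,0,-1,3)],[(u-.05*dd,y,0,-1,4),(u-.1*dd,y,0,-1,4)]])
E
```

```text
[[0.5478, 0.0199, 0.012], [0.5398, -0.0754, 0.012], [0.4718, 0.0276, 0.012], [0.4643, -0.0674, 0.012]] [ 0.5059 -0.0238  0.012 ]
yaw -4.677818173655993
w1.png [540, 309, 26, 6, 102] [552.6 311.8] [[0.506, -0.0229, 0.022]]
t4.png [318, 249, 13, 3, 22] [324.1 250. ] [[0.5092, -0.0224, 0.022]]
[0.55866597 0.24675891 0.20587983] 0.6377746741240571 94.52563047409058 [-0.98549564 -0.08691794  6.09872474]
5 rows:
  2x 0 -0.001 0 0 0 -0.04 -1
  3x 0 -0.001 0 0 0 -0.095 -1
8 rows:
  4x 0 0 0 -0.25 0 0 -1
  4x 0 0 0 -0.5 0 0 -1
```

Call:
{"op": "send_rows", "data": {"moves": "0 -0.001 0 0 0 -0.04 -1;0 -0.001 0 0 0 -0.04 -1;0 -0.001 0 0 0 -0.095 -1;0 -0.001 0 0 0 -0.095 -1;0 -0.001 0 0 0 -0.095 -1"}}

```text
time: 31.5
eef_pos: [0.5574, 0.2465, 0.2226]
tcp_rot: [1.0, -0.002, -0.003, 0.001]
contact_force: [-1.3, 0.5, -1.1]
opening: 0.64
finger_force: 94.5
```

```bash
python3 - <<'E'
from h import *
s=ctrl.get_state();T=s['eef_pos'];print(s['time'],T,s['opening'],s['finger_force'],s['contact_force'])
c=snap('wrist','w10.png'); g=cv2.cvtColor(c['image'],cv2.COLOR_RGB2GRAY)
for dx in (-.0045,-.0015,.0015): print(dx,proj(c,T+[dx,.015,.031]).round(1))
u=int(proj(c,T+[0,.015,.031])[0][0])
print(u,[int(v) for v in g[280:400:2,u]])
E
```

```text
31.5 [0.5574315  0.24652642 0.22257944] 0.6403367697709725 94.48889136314392 [-1.32850506  0.5458968  -1.08146482]
-0.0045 [[276.  371.5]]
-0.0015 [[275.6 363.5]]
0.0015 [[275.2 355.3]]
275 [103, 104, 104, 103, 93, 78, 79, 100, 105, 102, 100, 101, 102, 101, 101, 102, 102, 99, 101, 99, 100, 99, 101, 98, 100, 99, 99, 97, 100, 99, 100, 97, 99, 99, 98, 108, 179, 212, 212, 211, 212, 211, 210, 211, 191, 167, 166, 167, 166, 166, 166, 165, 165, 164, 163, 162, 116, 45, 42, 37]
```

```bash
python3 - <<'E'
from h import *
T=ctrl.get_state()['eef_pos'];y=FULL[2];N=np.array([.506,-.023,0])
plan([[(T+[-.05,0,0],y,0,-1,4),(T+[-.1,0,0],y,0,-1,4)],[(N+[-.035,.09,.23],-2,0,-1,6)],[(N+[0,0,.2],-5.2,0,-1,7)]])
E
```

```text
8 rows:
  4x 0 0.001 0 -0.25 0 0 -1
  4x 0 0.001 0 -0.5 0 0.005 -1
6 rows:
  6x 0 0 0.005 0.07 0.9 -0.04 -1
7 rows:
  7x 0 0 0.009 0.19 0.44 0.155 -1
```

Call:
{"op": "send_rows", "data": {"moves": "0 0.001 0 -0.08 0 0 -1;0 0.001 0 -0.16 0 0 -1;0 0.001 0 -0.25 0 0 -1;0 0.001 0 -0.35 0 0 -1;0 0.001 0 -0.5 0 0.005 -1;0 0.001 0 -0.5 0 0.005 -1;0 0.001 0 -0.5 0 0.005 -1"}}

```text
time: 32.42
eef_pos: [0.4577, 0.247, 0.2224]
tcp_rot: [1.0, -0.002, 0.001, 0.001]
contact_force: [0.4, -0.2, -0.3]
opening: 0.636
finger_force: 94.5
```

Call:
{"op": "send_rows", "data": {"moves": "0 0 0.005 0 0.2 -0.04 -1;0 0 0.005 0 0.4 -0.04 -1;0 0 0.005 0.03 0.65 -0.04 -1;0 0 0.005 0.07 0.9 -0.04 -1;0 0 0.005 0.07 0.9 -0.04 -1;0 0 0.005 0.07 0.9 -0.04 -1"}}

```text
time: 33.17
eef_pos: [0.4713, 0.0668, 0.2307]
tcp_rot: [1.0, -0.018, 0.001, 0.001]
contact_force: [0.2, 0.5, -1.7]
opening: 0.637
finger_force: 94.9
```

Call:
{"op": "send_rows", "data": {"moves": "0 0 0.009 0.1 0.2 0.05 -1;0 0 0.009 0.19 0.44 0.155 -1;0 0 0.009 0.19 0.44 0.155 -1;0 0 0.009 0.19 0.44 0.155 -1;0 0 0.009 0.19 0.44 0.155 -1;0 0 0.009 0.19 0.44 0.155 -1"}}

```text
time: 33.92
eef_pos: [0.5059, -0.0215, 0.2005]
tcp_rot: [0.999, -0.045, 0.001, 0.001]
contact_force: [0.7, 0.2, -0.2]
opening: 0.64
finger_force: 95.0
```

```bash
python3 - <<'E'
from h import *
s=ctrl.get_state();T=s['eef_pos'];print(s['time'],T,s['opening'],s['contact_force'],(rot(-5.2,0).inv()*R.from_quat(s['tcp_rot'])).as_rotvec(degrees=True).round(2))
c=snap('wrist','w11.png'); h=cv2.cvtColor(c['image'],cv2.COLOR_RGB2HSV)
for nm,lo,hi,z in (('or',(3,150,120),(14,255,255),.022),('blue',(105,120,40),(125,255,255),.059)):
    m=cv2.inRange(h,lo,hi); n,lab,st,ce=cv2.connectedComponentsWithStats(m)
    for i in range(1,n):
        if st[i,4]>40: print(nm,st[i].tolist(),ce[i].round(1),atz(c,ce[i],z).round(4).tolist())
N=np.array([.506,-.023,0])
print('proj nest',proj(c,N+[0,0,.059]))
plan([[(N+[0,0,.15],-5.2,0,-1,4)]])
E
```

```text
33.925 [ 0.50588346 -0.02145897  0.20050432] 0.640491996752989 [ 0.68755844  0.15036032 -0.23320786] [-0.16  0.14 -0.07]
blue [0, 60, 5, 19, 49] [ 1.3 70.5] [[0.6458, 0.1969, 0.059]]
blue [280, 216, 91, 7, 427] [328.8 219.1] [[0.5165, -0.028, 0.059]]
blue [293, 243, 77, 4, 145] [330.7 245.4] [[0.4948, -0.0277, 0.059]]
proj nest [[323.63853097 232.47390892]]
4 rows:
  4x 0 0 0 0 0.005 0.25 -1
```

Call:
{"op": "send_rows", "data": {"moves": "0 0 0 0 0.01 0.12 -1;0 0 0 0 0.01 0.2 -1;0 0 0 0 0.01 0.25 -1;0 0 0 0 0.01 0.25 -1"}}

```text
time: 34.48
eef_pos: [0.5051, -0.0244, 0.149]
tcp_rot: [0.999, -0.046, -0.0, 0.001]
contact_force: [0.8, -0.6, -0.9]
opening: 0.636
finger_force: 94.9
```

Call:
{"op": "send_rows", "data": {"moves": "0 0 0 0 0 0.05 -1;0 0 0 0 0 0.1 -1;0 0 0 0 0 0.15 -1;0 0 0 0 0 0.2 -1;0 0 0 0 0 0.2 -1"}}

```text
time: 35.1
eef_pos: [0.5057, -0.0247, 0.1089]
tcp_rot: [0.999, -0.046, 0.001, 0.001]
contact_force: [1.3, 0.6, -2.5]
opening: 0.639
finger_force: 95.0
```

In the slot with no side force. Now I press.

Call:
{"op": "send_rows", "data": {"moves": "0 0 0 0 0 0.03 -1;0 0 0 0 0 0.055 -1;0 0 0 0 0 0.08 -1;0 0 0 0 0 0.09 -1;0 0 0 0 0 0.1 -1;0 0 0 0 0 0.1 -1"}}

```text
time: 35.85
eef_pos: [0.5062, -0.0248, 0.0911]
tcp_rot: [0.999, -0.046, 0.001, 0.001]
contact_force: [-0.0, 0.2, 5.8]
opening: 0.637
finger_force: 95.8
```

Call:
{"op": "send_rows", "data": {"moves": "0 0 0 0 0 0.01 -1;0 0 0 0 0 0.02 -1;0 0 0 0 0 0.03 -1;0 0 0 0 0 0.03 -1"}}

```text
time: 36.35
eef_pos: [0.508, -0.0251, 0.0908]
tcp_rot: [0.999, -0.045, 0.001, 0.001]
contact_force: [-9.7, 2.8, 32.5]
opening: 0.641
finger_force: 98.0
```

Firm stop: the force rose to 32 N without travel, at TCP z = 0.0908, which is the home height. I relax, release and back up.

Call:
{"op": "send_rows", "data": {"moves": "0 0 0 0 0 -0.03 -1;0 0 0 0 0 -0.04 -1;0 0 0 0 0 -0.04 -1"}}

```text
time: 36.72
eef_pos: [0.5059, -0.0247, 0.0917]
tcp_rot: [0.999, -0.046, 0.001, 0.001]
contact_force: [1.6, 0.3, 1.1]
opening: 0.632
finger_force: 95.1
```

Call:
{"op": "send_rows", "data": {"moves": "0 0 0 0 0 0 0.6;0 0 0 0 0 0 1;0 0 0 0 0 0 1;0 0 0 0 0 0 1;0 0 0 0 0 -0.15 1;0 0 0 0 0 -0.3 1;0 0 0 0 0 -0.5 1;0 0 0 0 0 -0.7 1;0 0 0 0 0 -0.7 1"}}

```text
time: 37.85
eef_pos: [0.5077, -0.025, 0.2363]
tcp_rot: [0.999, -0.046, 0.005, 0.002]
contact_force: [0.6, -0.7, 0.1]
opening: 0.994
finger_force: 0.0
```

```bash
python3 - <<'E'
from h import *
s=ctrl.get_state();T=s['eef_pos'];print(s['time'],T,s['opening'],s['contact_force'])
c=snap('wrist','w12.png');g=cv2.cvtColor(c['image'],cv2.COLOR_RGB2GRAY)
m=(g>190).astype(np.uint8); n,lab,st,ce=cv2.connectedComponentsWithStats(m)
for i in range(1,n):
    if st[i,4]>150: print(st[i].tolist(),ce[i].round(1))
N=(.506,-.0235,-5.2)
for z in (.122,.126): print(z,[proj(c,inst(N,x,y,z)).round(1).tolist() for x in (-.003,.003) for y in (.028,-.028)])
# black panels in the top view vs before
t=snap('top','t12.png'); a=load('t7.png')['image'].astype(int); print('diff', np.abs(t['image'].astype(int)-a)[140:200,425:460].mean())
E
```

```text
37.85 [ 0.50771748 -0.02496464  0.23630684] 0.9938230489497593 [ 0.60080413 -0.71368086  0.1402106 ]
[306, 231, 34, 6, 189] [323.2 233.7]
[285, 243, 77, 7, 515] [323.5 246. ]
0.122 [[[281.4, 249.1]], [[358.1, 249.0]], [[281.1, 241.1]], [[358.3, 241.0]]]
0.126 [[[280.7, 250.6]], [[358.7, 250.5]], [[280.5, 242.5]], [[358.9, 242.4]]]
diff 3.3465079365079364
```

```bash
python3 -c "
from plant import ctrl
print(ctrl.sign_off())"
```

```text
the job is handed in; nothing more can be done
None
```

The job is handed in: both black faceplates hang on the spare hook, and the white one is pressed to a firm stop in the nest (32 N, panel about 67 mm high by my estimate). The bystanders were not re-measured after the moves, and hand-in returned no verdict.

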